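# Assemble a bayonet filter holder on the lab jack

## Robot

A 7-joint arm with a two-finger parallel gripper is mounted at the origin on the work surface. World frame = base frame: x ahead of the robot, y to its left, z up, the work surface at z = 0. Lengths are in m, angles in rad, forces in N, time in s.
With the tool pointing down it reaches from about 0.4 to 0.85 m from the base axis. Payload 10.4 kg.
Tool frame: the origin (TCP) lies on the centre line of the jaws, within the pads' length; the fingertips stand 11 mm ahead of it and the grasp point (between the pads) lies 8 mm behind it (tip_reach is the distance from the TCP to the fingertips, in m); z points along the fingers, y is the line along which they close (so a half turn about z gives the same grasp; the last joint's range is limited). The gripper opens to 85 mm and grips with 20 to 120 N. Pads are 22 mm wide; open, the fingers measure 114 mm over their backs; the gripper's body (76 mm by 85 mm) begins 54 mm behind the grasp point. The pads swing forward as they close: fully open they stand 13 mm farther back than shut.
Start: joints at [1.23, 0.332, -0.065, 1.46, 0.022, 1.35, -0.088], TCP at [0.195, -0.594, 0.242] pointing down, gripper open.
Joint ranges: [-2.6, 2.6], [-0.5, 2.12], [-1.47, 1.34], [0.16, 2.42], [-1.27, 4.41], [0.06, 2.06], [-2.6, 2.6]. Speed limits (rad/s): [2.22, 2.22, 2.79, 2.79, 3.14, 3.14, 3.14].

## Interface

Orientations are given as a unit quaternion [x, y, z, w].
In Python, from workcell import get_obs, camera, hand_in, tip_reach gives the robot as it stands. The module is installed in compiled form; this text tells all that it offers.
- The arm moves only by the tool move_arm, never from a script. Its argument "plan" is a list of rows, each an object with "delta_pos": the shift along the tool's x, y, z in shares of 1 m (1.0 is 1 m), a list of three; "turn": the turn, a rotation vector about the tool's x, y, z in parts of the range, where 1.0 means 180 degrees, a list of three; "fingers": the closure, from 0 (fully open) to 1 (shut). A call has 1 to 12 rows; each row is the pose to reach, as a shift and turn from the pose commanded when the call began, along the tool's axes at that moment; what a row does not reach only later rows make up. A row lasts 1/8 s, in which the tool goes at most 62.5 mm and 10.7 degrees, less where a joint would pass 70% of its speed; a pose out of reach is approached as far as the arm can. A shift or turn number past 1, either way, is cut back to 1. A call with a gripper value outside its range is refused whole. The fingers move at their own pace and stop on an object; "force" is the grip in N (left out, the last holds). Time passes only in rows, so rows that repeat a pose let the fingers close. It gives the time, the measured TCP pose, the force, the opening and the grip force at its end, in the units of the state.
- get_obs(): the state, without advancing time (a new reading comes with each control period).
- camera(name): name is "scene" or "top" or "wrist"; returns a dict with "color" (480x640x3 uint8, red, green, blue), "range_z" (480x640 float32, m along the optical axis (not along the pixel's ray), 0 where there is no reading), "fx", "fy", "cx", "cy" (pixels), "R" (3x3) and "t" (3): a world point X has camera coordinates R X + t; the wrist camera has in their place "tool_from_camera" (4x4, takes a point from camera to tool coordinates, whose origin is the TCP and whose axes are the flange's). Camera axes: x right, y down, z forward; pixel columns grow to the right and rows downward; lengths in m; the calibration is good to about 2 mm. The wrist camera is an equidistant fisheye: a pixel r from the principal point sees the ray r / f radians off the axis. A picture is of the moment at which its call begins: read the wrist's pose just before it.
- hand_in(): hands the job in; it is judged then, once.
The state is a dict: "clock": time; "joint_pos": joint angles; "joint_velocities": joint speeds; "tau": joint torques, N m; "position": TCP position; "ee_rot": TCP orientation; "ft_force": force on the tool from outside, world axes, zero at the start; "torque": the same for the moment, N m; "grip_width": opening from 0.0 (shut) to 1.0 (fully open); "grasp_force": force on a finger pad.
Only numpy, scipy, OpenCV 4.12 (cv2) and the standard library are available. Lean on these libraries where they do the work, as an engineer would, in place of code of your own. Each camera call takes 0.05 s, during which the arm holds its last target. There are 200 camera calls.

## Task

Assemble the filter holder on the blue lab jack: first set the round steel filter stage upright into the mouth on the jack, lugs through the gaps, and turn it clockwise, nearly a quarter turn, to its stop, then do the same with the barred cap in the mouth on top of the filter stage. Both joints must be fully seated and turned fully home, so that ears and bar all line up, and the holder is left standing free. Do not disturb the sample cups.

Things in the scene. Friction and masses are not known exactly. Their poses are not given: they have to be found in the camera images.
- stand: Fixed blue lab jack, plate 160 x 130 mm, top 60 mm above the table, with the round steel mouth of a filter holder in its middle (see stand_seat). Origin: centre of its underside, on the table; z up. Two steel ears, 10 mm wide, stick out of the mouth to radius 43 mm along +x and -x. A black knob sticks out of the jack to 107 mm along +x, at most 45 mm high.
- stand_seat (a point): Floor centre of the mouth on the jack, 66 mm up: seated, stage's origin is here. Well: bore radius 27, outside 31, rim 14 mm above floor. Two tabs level with the rim, 5 thick, 9 mm free below, reach in to radius 21, leaving two gaps 50 deg wide. Gap centres: 80 deg counterclockwise (from above) of +x and -x. Dropped in there, a part turns clockwise 80 deg to its stop: x axes then parallel.
- stage: Loose round steel filter stage, 59 mm tall, 0.2 to 0.3 kg, on the orange board. Origin: centre of its foot; z up. Neck radius 18 up to 15.5 mm, then body 62 mm across, to be gripped on its y sides. Ears 10 mm wide stick out to radius 43 along +x and -x, 37 to 49 mm up, above the lugs. Its top is a mouth like the jack's, rim at 59 mm. A half turn about z changes nothing.
- stage_lug (a point): Tip of the filter stage's +x lug, 24 mm from its axis, 4 mm above its foot. Two lugs at the foot of the neck, along +x and -x: 8 mm wide, 1 to 7 mm above the foot, out to radius 24 mm. They pass down through a mouth's gaps and turn under its tabs.
- stage_seat (a point): Floor centre (white filter disc) of the mouth in the filter stage's top, 45 mm above the stage's origin, 14 mm below its rim: seated, the cap's origin is here. Sizes and gaps (in the stage's own axes) as at stand_seat.
- cap: Loose steel cap, 50.5 mm tall, 0.14 kg, on the orange board. Origin: centre of its foot; z up. Neck and two lugs along +x and -x exactly as on the stage. Above the neck a disc 62 mm across, 15.5 to 25.5 mm up, then an upright black bar along x, 54 mm long, 12 mm thick, 25.5 to 50.5 mm up: grip it across y. A half turn about z changes nothing.
- board: Fixed orange board, 260 (x) x 320 (y) x 10 mm, which carries the stage, the cap and the cups; origin: centre of its underside, on the table.
- cup1: Small white sample cup, 42 mm wide, 45 mm tall, near the board's +x edge; origin: centre of its foot. Leave it alone.
- cup2: As cup1: small white sample cup, to be left alone.
There are look-alikes about, which are no part of the job. Leave any green or turquoise look-alike of the cap alone.

How it is judged:
On the way, in this order (a step that is already met when the one before it is completed fails the run):
1. the filter stage is seated in the mouth on the jack and turned home (horizontal distance between stage and stand_seat below 0.004 m and z of stage in the frame of stand_seat between -0.003 and 0.003 m and angle between the x axis of stage and the x axis of stand, either way round below 0.17 rad and angle between stage's own z axis and vertical below 0.06 rad), for 0.2 s.
2. the cap is seated in the mouth of the filter stage and turned home, with the stage still locked (all of step 1 and horizontal distance between cap and stage_seat below 0.004 m and z of cap in the frame of stage_seat between -0.003 and 0.003 m and angle between the x axis of cap and the x axis of stage, either way round below 0.17 rad and angle between cap's own z axis and vertical below 0.06 rad), for 0.2 s.
At the end, for the whole second after the job is handed in: Stage locked on the jack, cap locked on the stage, at rest: each origin within 4 mm sideways and 3 mm in height of its seat, x axis within 0.17 rad of the part below, tilt under 0.06 rad; cups within 20 mm of their starts (all of step 2 and linear speed of each of stage, cap below 0.01 m/s and angular speed of each of stage, cap below 0.1 rad/s and distance of each of cup1, cup2 from where it was at the start of the episode below 0.02 m); the robot touches nothing.
It fails at once if a sample cup is shoved or knocked over (distance of cup1 from where it was at the start of the episode above 0.02 m or angle between cup1's own z axis and vertical above 0.5 rad).
It fails at once if a sample cup is shoved or knocked over (distance of cup2 from where it was at the start of the episode above 0.02 m or angle between cup2's own z axis and vertical above 0.5 rad).
It also fails if it takes over 72 s, if anything falls off the work surface, if the arm or the gripper's body presses on something with over 40 N, if the wrist force passes 120 N, or if a joint passes its speed limit or range.

## Working session

There is one attempt and no reset: what is moved stays moved. The work goes in short steps, Python scripts to look and compute and a tool call to move; the robot and the scene stay as the last step left them, time stands still between calls to the robot, and variables do not carry over. Pictures are saved under pics/ and viewed, at most 10 in all, crops included, and the job is handed in when it is done.

Besides the shell and the picture viewer there is one more tool, called after "Call:" by a JSON object that holds its "name" and its "arguments". move_arm: Moves the arm, as the interface text tells. Its arguments: {"type":"object","properties":{"plan":{"type":"array","items":{"type":"object","properties":{"delta_pos":{"type":"array","items":{"type":"number"}},"turn":{"type":"array","items":{"type":"number"}},"fingers":{"type":"number"}}}},"force":{"type":"number"}},"required":["plan"]}

```bash
mkdir -p pics
cat > h.py <<'E'
import numpy as np, cv2, pickle
from workcell import get_obs, camera
def cloud(c):
    v,u=np.mgrid[0:480,0:640]; z=c['range_z']
    P=np.stack([(u-c['cx'])/c['fx']*z,(v-c['cy'])/c['fy']*z,z],-1)
    return (P-np.array(c['t']))@np.array(c['R'])
E
python3 - <<'E'
from h import *
o=get_obs(); print(o)
for n in ('scene','top'):
    c=camera(n); cv2.imwrite(f'pics/{n}.png',c['color'][...,::-1]); pickle.dump(c,open(n+'.pkl','wb'))
    print(n, -np.array(c['R']).T@c['t'], c['fx'])
E
```

```text
{'clock': 0.0, 'joint_pos': array([ 1.23041301,  0.33285943, -0.06468783,  1.46096597,  0.02160708,
        1.3498991 , -0.08850107]), 'joint_velocities': array([-0.0006055 , -0.00172633, -0.00288894,  0.00082334,  0.00076036,
        0.00109129, -0.0005384 ]), 'tau': array([ 3.17052663e-04, -6.25456882e+01,  4.95484646e-02, -3.91605806e+01,
        1.64226437e-02,  9.96315619e-03,  1.28494506e-05]), 'position': array([ 0.19515867, -0.59335949,  0.24151189]), 'ee_rot': array([ 9.87402172e-01,  1.58229058e-01, -1.52371315e-04, -7.01739870e-04]), 'ft_force': array([ 0.22440033, -0.20614958, -0.00714436]), 'torque': array([-0.00913411, -0.03328911, -0.07483934]), 'grasp_force': 0.0, 'grip_width': 0.9996335887108587}
scene [ 1.12135259 -0.7520979   0.83813466] 580.1054799645368
top [0.47230707 0.04439384 0.88448834] 440.7382750346032
```

View pics/top.png

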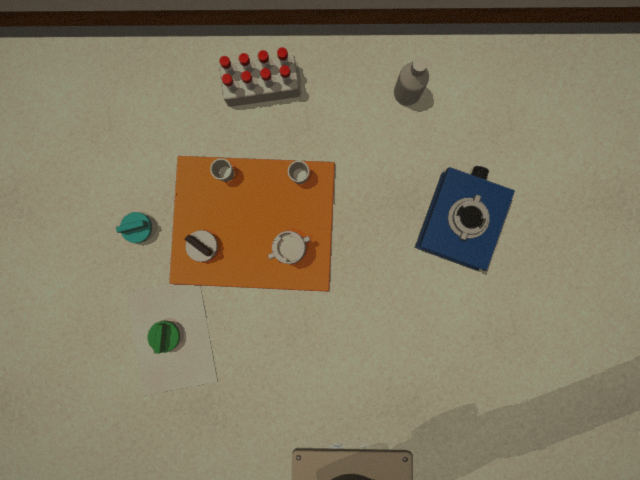

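View pics/scene.png

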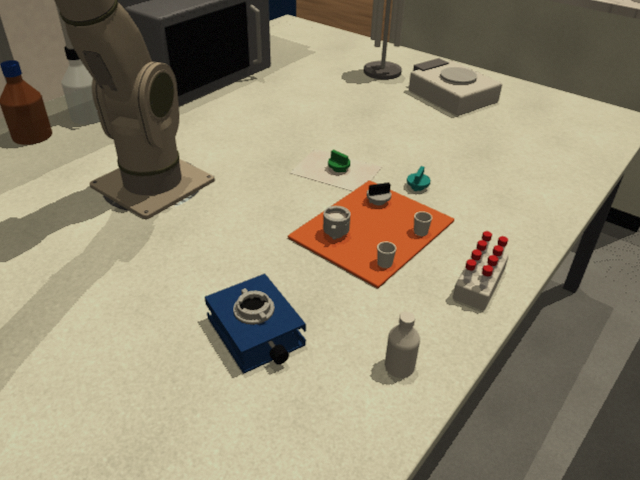

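The top view shows the stage at (289,248) with its ears roughly horizontal, the cap at (201,246), the jack mouth at (469,218) with its knob at (480,173), and the cups at (222,170) and (299,172). The green and turquoise look-alikes sit off the board.

Run:
```python
from h import *
c=pickle.load(open('top.pkl','rb')); W=cloud(c); I=c['color']
for n,(u,v,r) in dict(stage=(289,248,30),cap=(201,246,25),seat=(469,218,30),cup1=(222,170,18),cup2=(299,172,18)).items():
    w=W[v-r:v+r,u-r:u+r].reshape(-1,3); 
    print(n,'centre',w.reshape(2*r,2*r,3)[r,r].round(4),np.histogram(w[:,2],bins=np.arange(0,.13,.005))[0])
crops=[cv2.resize(I[v-35:v+35,u-35:u+35],(400,400),interpolation=cv2.INTER_CUBIC) for u,v in((289,248),(201,246),(469,218))]
s=pickle.load(open('scene.pkl','rb'));
crops=[cv2.resize(x,(266,266)) for x in crops]
a=np.hstack(crops)
b=np.hstack([cv2.resize(s['color'][v-45:v+45,u-45:u+45],(266,266),interpolation=cv2.INTER_CUBIC) for u,v in((336,222),(379,195),(254,310))])
cv2.imwrite('pics/crops.png',np.vstack([a,b])[...,::-1])
```

```text
stage centre [0.5039 0.1196 0.0545] [   6 1770  851    0    0    2    2    3    5    7  242  292   20  343
   41    0    0    0    0    0    0    0    0    0    0]
cap centre [0.5065 0.2849 0.0614] [   2 1143  527    0    3   19  325  250   11   13   17  111   72    0
    0    0    0    0    0    0    0    0    0    0    0]
seat centre [ 0.5606 -0.2143  0.0673] [   8    0    0    0    0    0    0    0    1    3    5 1423  991  580
   48  379  129    0    0    0    0    0    0    0    0]
cup1 centre [0.6616 0.2599 0.0124] [ 65 475 276  43  23  27  25  33  33  29 102  26   0   0   0   0   0   0
   0   0   0   0   0   0   0]
cup2 centre [0.6578 0.1049 0.0124] [ 73 457 331  29  17  21  19  20  22  27  83  29   0   0   0   0   0   0
   0   0   0   0   0   0   0]
```

View pics/crops.png

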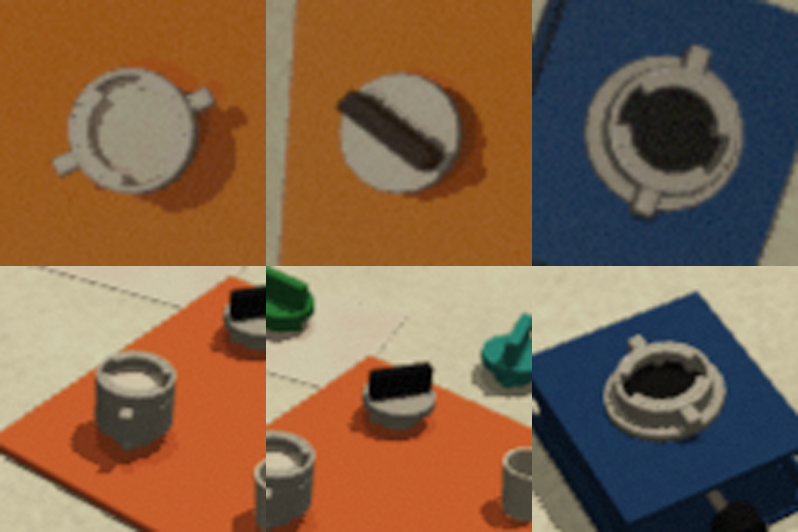

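```bash
cat > fit.py <<'E'
from h import *
from scipy.optimize import least_squares
def disc(w,zc,band,R):  # outer circle of known radius, via edge points by angle bins
    p=w[abs(w[:,2]-zc)<band][:,:2]; c=np.median(p,0)
    for _ in range(6):
        d=p-c; r=np.hypot(*d.T); a=np.arctan2(d[:,1],d[:,0]); e=[]
        for k in np.arange(-np.pi,np.pi,.15):
            m=(a>=k)&(a<k+.15)&(r<R+.004)
            if m.sum()>1: e.append(d[m][r[m].argmax()])
        e=np.array(e); s=least_squares(lambda x:np.hypot(*(e-x[:2]).T)-x[2],[0,0,R],loss='soft_l1',f_scale=.001).x
        c=c+s[:2]
    return c,s[2],len(p)
def axis(p):
    d=p-p.mean(0); a=np.linalg.svd(d,full_matrices=False)[2][0]; return np.degrees(np.arctan2(a[1],a[0]))%180
def ears(w,c,lo,hi):
    d=w[:,:2]-c; r=np.hypot(*d.T); m=(r>.034)&(r<.046)&(w[:,2]>lo)&(w[:,2]<hi)
    a=np.arctan2(d[m,1],d[m,0]); return np.degrees(np.angle(np.exp(2j*a).mean())/2)%180, m.sum(), (np.degrees(a)).round()[:60:3]
E
python3 - <<'E'
from fit import *
c=pickle.load(open('top.pkl','rb')); W=cloud(c); I=c['color'].astype(int)
sl=lambda u,v,r:(slice(v-r,v+r),slice(u-r,u+r))
w=W[sl(289,248,30)].reshape(-1,3); C,R,n=disc(w,.069,.005,.031); print('stage',C,R,n,ears(w,C,.043,.064))
w=W[sl(469,218,32)].reshape(-1,3); C,R,n=disc(w,.080,.005,.031); print('seat',C,R,n,ears(w,C,.064,.076))
w=W[sl(201,246,26)].reshape(-1,3); C,R,n=disc(w,.0355,.006,.031); b=w[w[:,2]>.052]; print('cap',C,R,n,'bar',b.mean(0),axis(b[:,:2]),len(b))
D=C  # jack plate by colour
m=(I[...,2]>I[...,0]+25)&(abs(W[...,2]-.06)<.004); p=W[m][:,:2]
r=cv2.minAreaRect((p*1000).astype(np.float32)); print('plate',r)
m=(I[...,0]>150)&(I[...,2]<80)&(abs(W[...,2]-.01)<.006); m[:150]=0
print('board',cv2.minAreaRect((W[m][:,:2]*1000).astype(np.float32)))
for u,v in((222,170),(299,172)):
    w=W[sl(u,v,18)].reshape(-1,3); print('cup',disc(w,.055,.006,.021))
# scene camera
c=pickle.load(open('scene.pkl','rb')); W=cloud(c)
w=W[sl(336,222,40)].reshape(-1,3); print('S stage',disc(w,.069,.004,.031))
w=W[sl(254,310,45)].reshape(-1,3); print('S seat',disc(w,.080,.004,.031))
w=W[sl(379,190,25)].reshape(-1,3);b=w[(w[:,2]>.055)&(abs(w[:,1]-.285)<.04)];print('S cap bar',b.mean(0),axis(b[:,:2]),b[:,2].max())
E
```

```text
stage [0.50543955 0.12034323] 0.0303208155930826 392 (np.float64(115.47864410748623), np.int64(52), array([-58., -56., -61., -62., -66., -66., -68., -71., -72., 109., 111.,
       113., 116., 116., 116., 120., 120., 123.]))
seat [ 0.56177036 -0.21350071] 0.03053240703349354 508 (np.float64(26.184387645988306), np.int64(182), array([-14.,  14.,   0.,  -9., -13.,  20.,  13.,  -3., -12.,  30.,  21.,
        31., -36., -35.,  43., -41.,  48.,  49.,  53.,  57.]))
cap [0.50853966 0.29336177] 0.030295396600105735 582 bar [0.50714898 0.28389431 0.0879564 ] 79.35144658512442 201
plate ((561.7315673828125, -213.49871826171875), (129.8547821044922, 159.98916625976562), 69.8599624633789)
board ((557.5404663085938, 200.27029418945312), (317.869873046875, 257.92645263671875), 87.75408935546875)
cup (array([0.65538157, 0.25255757]), np.float64(0.020294112540297903), 136)
cup (array([0.65103434, 0.10410584]), np.float64(0.02008279830457284), 119)
S stage (array([0.50744466, 0.11901175]), np.float64(0.0305825559059673), 212)
S seat (array([ 0.56349653, -0.21462593]), np.float64(0.030778797086364003), 382)
S cap bar [0.51125723 0.29240681 0.05872781] 52.10023074718136 0.063855417903425
```

Run:
```python
from fit import *
c=pickle.load(open('top.pkl','rb')); W=cloud(c)
w=W[225:268,180:223].reshape(-1,3); b=w[(w[:,2]>.053)&(w[:,2]<.066)&(np.hypot(w[:,0]-.508,w[:,1]-.291)<.04)]
print(len(b),b.mean(0),axis(b[:,:2]), cv2.minAreaRect((b[:,:2]*1000).astype(np.float32)))
e=w[abs(w[:,2]-.0355)<.006]; print(disc(w[np.hypot(w[:,0]-.508,w[:,1]-.291)<.05],.0355,.006,.031))
c=pickle.load(open('scene.pkl','rb')); W=cloud(c)
w=W[170:215,355:405].reshape(-1,3); b=w[(w[:,2]>.0565)&(w[:,2]<.066)&(np.hypot(w[:,0]-.508,w[:,1]-.291)<.04)]
print(len(b),b.mean(0),axis(b[:,:2]), cv2.minAreaRect((b[:,:2]*1000).astype(np.float32)))
# stage ears tighter
c=pickle.load(open('top.pkl','rb')); W=cloud(c); w=W[218:278,255:325].reshape(-1,3); C=np.array([.5054,.1203])
d=w[:,:2]-C; r=np.hypot(*d.T); m=(r>.035)&(r<.046)&(w[:,2]>.05)&(w[:,2]<.064); a=np.arctan2(d[m,1],d[m,0]); h=a>0
print('ears',np.degrees(np.median(a[h])),h.sum(),np.degrees(np.median(a[~h])),(~h).sum())
```

```text
191 [0.50847957 0.29269723 0.0593209 ] 53.10451075309604 ((508.52166748046875, 293.3218078613281), (53.59262466430664, 12.062650680541992), 53.279151916503906)
(array([0.50853966, 0.29336177]), np.float64(0.030295396600105735), 582)
70 [0.51159874 0.29295326 0.05947657] 52.01774887700874 ((509.36456298828125, 293.0545349121094), (52.141109466552734, 18.763126373291016), 50.5455207824707)
ears 115.83012259305934 23 -64.61483797298182 22
```

```bash
cat > go.py <<'E'
import sys, numpy as np
from scipy.spatial.transform import Rotation as Ro
from workcell import get_obs
# usage: go.py x y z psi [x y z psi ...]  psi=world angle of tool y, deg
def deltas(T):
    o=get_obs(); R=Ro.from_quat(o['ee_rot']); M=R.as_matrix()
    print('t',round(o['clock'],2),'pos',o['position'].round(4),'psi',np.degrees(np.arctan2(M[1,1],M[0,1])).round(2),'tilt',M[:,2].round(4),'j7',o['joint_pos'].round(2),'F',o['ft_force'].round(1),'grip',round(o['grip_width'],3),o['grasp_force'])
    for x,y,z,p in T:
        p=np.radians(p); Y=np.array([np.cos(p),np.sin(p),0]); Z=np.array([0,0,-1]); G=np.stack([np.cross(Y,Z),Y,Z],1)
        print('d',(M.T@(np.array([x,y,z])-o['position'])).round(4).tolist(),'turn',Ro.from_matrix(M.T@G).as_rotvec().round(4).tolist())
if __name__=='__main__':
    deltas(np.array(sys.argv[1:],float).reshape(-1,4))
E
python3 go.py .5 -.3 .24 -25  .506 .12 .18 25.6
```

```text
t 0.1 pos [ 0.1952 -0.5934  0.2416] psi -71.79 tilt [-5.0e-04  1.2e-03 -1.0e+00] j7 [ 1.23  0.33 -0.06  1.46  0.02  1.35 -0.09] F [ 0.9 -0.1 -0.6] grip 0.998 0.0
d [0.3812, -0.1835, 0.0018] turn [-0.0012, -0.0004, -0.8167]
d [0.5182, -0.5805, 0.0623] turn [-0.001, -0.001, -1.6998]
```

The rows are not in the units I measure in: turns go in shares of 180 degrees. I convert before sending: -0.001 rad / 3.1416 = -0.0003.

Call:
{"name": "move_arm", "arguments": {"plan": [{"delta_pos":[0.381,-0.183,0.002],"turn":[0,0,-0.2601],"fingers":0},{"delta_pos":[0.381,-0.183,0.002],"turn":[0,0,-0.2601],"fingers":0},{"delta_pos":[0.381,-0.183,0.002],"turn":[0,0,-0.2601],"fingers":0},{"delta_pos":[0.381,-0.183,0.002],"turn":[0,0,-0.2601],"fingers":0},{"delta_pos":[0.381,-0.183,0.002],"turn":[0,0,-0.2601],"fingers":0},{"delta_pos":[0.381,-0.183,0.002],"turn":[0,0,-0.2601],"fingers":0},{"delta_pos":[0.518,-0.58,0.03],"turn":[-0.0003,-0.0003,-0.5411],"fingers":0},{"delta_pos":[0.518,-0.58,0.03],"turn":[-0.0003,-0.0003,-0.5411],"fingers":0},{"delta_pos":[0.518,-0.58,0.03],"turn":[-0.0003,-0.0003,-0.5411],"fingers":0},{"delta_pos":[0.518,-0.58,0.03],"turn":[-0.0003,-0.0003,-0.5411],"fingers":0},{"delta_pos":[0.518,-0.58,0.03],"turn":[-0.0003,-0.0003,-0.5411],"fingers":0},{"delta_pos":[0.518,-0.58,0.03],"turn":[-0.0003,-0.0003,-0.5411],"fingers":0}]}}

```text
clock: 1.6
position: [0.4987, 0.0407, 0.2172]
ee_rot: [0.532, 0.847, -0.001, 0.001]
ft_force: [0.3, -1.1, 0.7]
grip_width: 0.996
grasp_force: 0.0
```

```bash
python3 go.py .5064 .1197 .15 25.6
```

```text
t 1.6 pos [0.4987 0.0407 0.2172] psi 25.7 tilt [ 7.0e-04 -1.7e-03 -1.0e+00] j7 [ 0.53  0.14 -0.75  1.79  0.1   1.26  0.2 ] F [ 0.3 -1.1  0.7] grip 0.996 0.0
d [0.068, 0.0412, 0.067] turn [-0.0001, 0.0018, 0.0018]
```

Call:
{"name": "move_arm", "arguments": {"plan": [{"delta_pos":[0.068,0.041,0.067],"turn":[0,0,0],"fingers":0},{"delta_pos":[0.068,0.041,0.067],"turn":[0,0,0],"fingers":0},{"delta_pos":[0.068,0.041,0.067],"turn":[0,0,0],"fingers":0},{"delta_pos":[0.068,0.041,0.067],"turn":[0,0,0],"fingers":0}]}}

```text
clock: 2.1
position: [0.5067, 0.1172, 0.1504]
ee_rot: [0.533, 0.846, -0.001, 0.001]
ft_force: [-0.9, 0.1, 0.3]
grip_width: 1.0
grasp_force: 0.0
```

```bash
python3 go.py .5064 .1197 .038 25.6
python3 - <<'E'
from h import *
c=camera('wrist'); cv2.imwrite('pics/w1.png',c['color'][...,::-1]); print(c['fx'],c['cx'],c['cy'],np.array(c['tool_from_camera']).round(4))
E
```

```text
t 2.1 pos [0.5067 0.1172 0.1504] psi 25.59 tilt [ 3.0e-04 -1.5e-03 -1.0e+00] j7 [ 0.38  0.27 -0.79  1.82  0.21  1.14 -0.03] F [-0.9  0.1  0.3] grip 1.0 0.0
d [0.0025, 0.0008, 0.1124] turn [-0.0004, 0.0015, -0.0002]
371.64829954431775 318.21958579111845 238.22238733897228 [[-4.000e-04 -9.474e-01 -3.200e-01  8.220e-02]
 [ 1.000e+00 -7.000e-04  9.000e-04  4.000e-04]
 [-1.100e-03 -3.200e-01  9.474e-01 -1.307e-01]
 [ 0.000e+00  0.000e+00  0.000e+00  1.000e+00]]
```

View pics/w1.png

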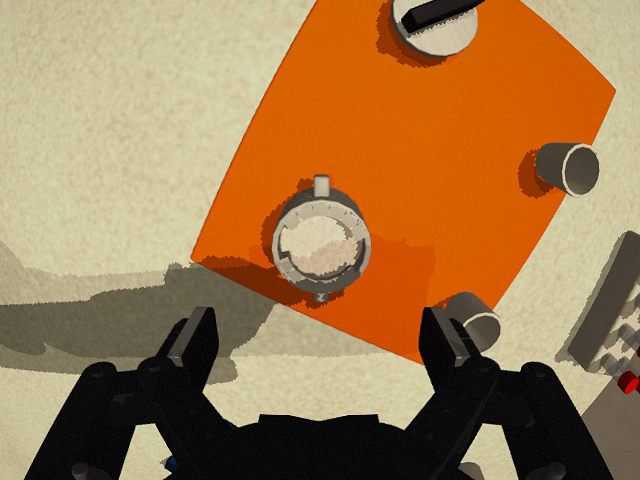

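The stage's rim sits near (321,245) with its ears vertical, so it is aligned with the tool x. Next I refine its position from the wrist depth.

```bash
cat > wr.py <<'E'
from fit import *
from scipy.spatial.transform import Rotation as Ro
def wcloud():
    o=get_obs(); c=camera('wrist'); v,u=np.mgrid[0:480,0:640]; x=u-c['cx']; y=v-c['cy']; r=np.hypot(x,y)+1e-9; t=r/c['fx']
    z=c['range_z']; k=np.where(t<1.4,np.tan(np.minimum(t,1.4))/r,0)*z
    P=np.stack([x*k,y*k,z],-1); A=np.array(c['tool_from_camera']); P=P@A[:3,:3].T+A[:3,3]
    return P@Ro.from_quat(o['ee_rot']).as_matrix().T+o['position'], c['color'], z>0
E
python3 - <<'E'
from wr import *
W,I,ok=wcloud(); w=W[170:320,250:400].reshape(-1,3)
print(np.histogram(w[:,2],bins=np.arange(0,.1,.004))); C,R,n=disc(w,.069,.005,.031); print(C,R,n)
d=w[:,:2]-C; r=np.hypot(*d.T); m=(r>.035)&(r<.046)&(w[:,2]>.05)&(w[:,2]<.064); a=np.arctan2(d[m,1],d[m,0]); h=a>0
print('ears',np.degrees(np.median(a[h])),h.sum(),np.degrees(np.median(a[~h])),(~h).sum())
E
python3 go.py .5064 .1197 .038 25.6
```

```text
(array([  128,   404, 12342,     0,     0,     0,    45,    49,    53,
          62,    63,    62,    91,  3582,   747,   216,  1661,  1958,
           0,     0,     0,     0,     0,     0]), array([0.   , 0.004, 0.008, 0.012, 0.016, 0.02 , 0.024, 0.028, 0.032,
       0.036, 0.04 , 0.044, 0.048, 0.052, 0.056, 0.06 , 0.064, 0.068,
       0.072, 0.076, 0.08 , 0.084, 0.088, 0.092, 0.096]))
[0.50729023 0.12143116] 0.03082479790319937 3619
ears 115.35003038636653 236 -65.01123920951328 132
t 2.2 pos [0.5072 0.1167 0.1509] psi 25.5 tilt [ 0.0016 -0.0017 -1.    ] j7 [ 0.38  0.27 -0.79  1.82  0.21  1.14 -0.03] F [ 0.3  0.8 -0.3] grip 1.001 0.0
d [0.0033, 0.0005, 0.1129] turn [0.0007, 0.0023, -0.0017]
```

Call:
{"name": "move_arm", "arguments": {"plan": [{"delta_pos":[0.004,0.001,0.05],"turn":[0,0,0],"fingers":0},{"delta_pos":[0.004,0.001,0.08],"turn":[0,0,0],"fingers":0},{"delta_pos":[0.004,0.001,0.1],"turn":[0,0,0],"fingers":0},{"delta_pos":[0.004,0.001,0.112],"turn":[0,0,0],"fingers":0},{"delta_pos":[0.004,0.001,0.112],"turn":[0,0,0],"fingers":0},{"delta_pos":[0.004,0.001,0.112],"turn":[0,0,0],"fingers":0.6},{"delta_pos":[0.004,0.001,0.112],"turn":[0,0,0],"fingers":0.6},{"delta_pos":[0.004,0.001,0.112],"turn":[0,0,0],"fingers":0.6},{"delta_pos":[0.004,0.001,0.112],"turn":[0,0,0],"fingers":0.6},{"delta_pos":[0.004,0.001,0.112],"turn":[0,0,0],"fingers":0.6}], "force": 60}}

```text
clock: 3.45
position: [0.5066, 0.1219, 0.0397]
ee_rot: [0.533, 0.846, -0.0, 0.001]
ft_force: [-2.8, -1.2, 9.1]
grip_width: 0.717
grasp_force: 63.4
```

```bash
python3 go.py .507 .121 .15 25.6
```

```text
t 3.45 pos [0.5066 0.1219 0.0397] psi 25.61 tilt [ 0.0023 -0.0016 -1.    ] j7 [ 0.31  0.42 -0.73  1.91  0.35  0.94 -0.15] F [-2.8 -1.2  9.1] grip 0.717 63.367389142513275
d [-0.0013, 0.0001, -0.1103] turn [0.0014, 0.0024, 0.0001]
```

Call:
{"name": "move_arm", "arguments": {"plan": [{"delta_pos":[0,0,-0.03],"turn":[0,0,0],"fingers":0.6},{"delta_pos":[0,0,-0.08],"turn":[0,0,0],"fingers":0.6},{"delta_pos":[0,0,-0.12],"turn":[0,0,0],"fingers":0.6},{"delta_pos":[0,0,-0.12],"turn":[0,0,0],"fingers":0.6},{"delta_pos":[0,0,-0.12],"turn":[0,0,0],"fingers":0.6}]}}

```text
clock: 4.08
position: [0.5054, 0.1216, 0.1577]
ee_rot: [0.533, 0.846, -0.001, 0.001]
ft_force: [1.1, 0.0, -2.1]
grip_width: 0.719
grasp_force: 66.2
```

```bash
python3 - <<'E'
from wr import *
W,I,ok=wcloud(); cv2.imwrite('pics/w2.png',I[...,::-1]); o=get_obs(); P=(W-o['position'])@Ro.from_quat(o['ee_rot']).as_matrix()
m=(np.hypot(P[...,0],P[...,1])<.05)&(P[...,2]>-.05)&(P[...,2]<.05)&ok
z=P[m][:,2]; print(np.histogram(z,bins=np.arange(-.05,.05,.004)))
zr=-.021
for zr in(-.026,-.022,-.018):
  try: print(zr,disc(P[m],zr,.004,.031))
  except Exception as e: print(e)
E
python3 go.py .5618 -.2135 .16 -30.1
```

```text
(array([2496, 1057,  879,  424,  993, 9264, 2039, 2411, 9225,  950,  811,
        687,  569,  380,  310,  224,    3,    0,    0,    0,    0,    0,
          0,    0]), array([-0.05 , -0.046, -0.042, -0.038, -0.034, -0.03 , -0.026, -0.022,
       -0.018, -0.014, -0.01 , -0.006, -0.002,  0.002,  0.006,  0.01 ,
        0.014,  0.018,  0.022,  0.026,  0.03 ,  0.034,  0.038,  0.042,
        0.046]))
-0.026 (array([0.00035534, 0.00060684]), np.float64(0.030634279113270928), 11303)
-0.022 (array([0.00294089, 0.00076089]), np.float64(0.02920582690763378), 4450)
-0.018 (array([0.00190068, 0.00081925]), np.float64(0.029494108726955088), 11636)
t 4.12 pos [0.5051 0.1216 0.1572] psi 25.6 tilt [-0.001  -0.0017 -1.    ] j7 [ 0.39  0.26 -0.8   1.81  0.21  1.16 -0.04] F [-0.1 -0.6 -3.3] grip 0.715 66.23818695545197
d [-0.3267, -0.0937, -0.0023] turn [-0.0009, 0.0018, 0.9722]
```

View pics/w2.png

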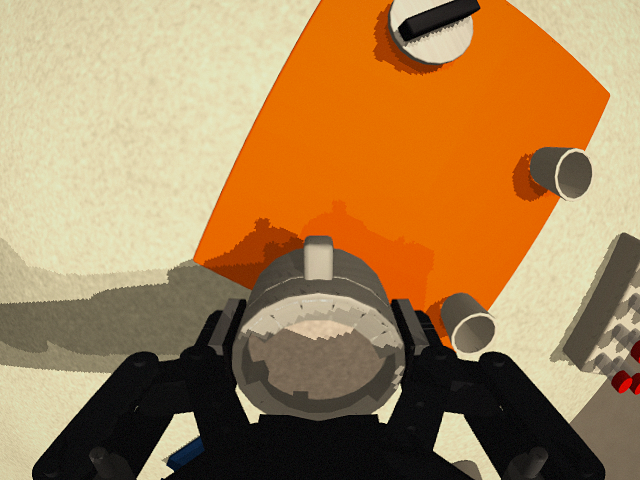

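The stage is held centred and upright. Now over to the jack.

To row units: 0.972 rad / 3.1416 = 0.3094.

Call:
{"name": "move_arm", "arguments": {"plan": [{"delta_pos":[-0.05,-0.014,0],"turn":[0,0,0.0477],"fingers":0.6},{"delta_pos":[-0.1,-0.028,0],"turn":[0,0,0.0955],"fingers":0.6},{"delta_pos":[-0.15,-0.043,0],"turn":[0,0,0.1432],"fingers":0.6},{"delta_pos":[-0.2,-0.057,0],"turn":[0,0,0.191],"fingers":0.6},{"delta_pos":[-0.25,-0.072,0],"turn":[0,0,0.2387],"fingers":0.6},{"delta_pos":[-0.3,-0.086,0],"turn":[0,0,0.2865],"fingers":0.6},{"delta_pos":[-0.327,-0.093,-0.002],"turn":[0,0,0.3094],"fingers":0.6},{"delta_pos":[-0.327,-0.093,-0.002],"turn":[0,0,0.3094],"fingers":0.6},{"delta_pos":[-0.327,-0.093,-0.002],"turn":[0,0,0.3094],"fingers":0.6},{"delta_pos":[-0.327,-0.093,-0.002],"turn":[0,0,0.3094],"fingers":0.6}]}}

```text
clock: 5.38
position: [0.5632, -0.2116, 0.1602]
ee_rot: [0.866, 0.5, -0.0, 0.0]
ft_force: [0.2, -0.3, -1.6]
grip_width: 0.716
grasp_force: 66.1
```

```bash
python3 - <<'E'
from wr import *
W,I,ok=wcloud(); c=camera('top'); cv2.imwrite('pics/w3.png',np.hstack([cv2.resize(I,(400,300)),cv2.resize(c['color'][158:278,390:550],(400,300))])[...,::-1])
m=(I[...,2].astype(int)>I[...,0]+25)&(abs(W[...,2]-.06)<.006)&ok
print('plate',m.sum(),cv2.minAreaRect((W[m][:,:2]*1000).astype(np.float32)))
w=cloud(c)[178:258,420:520].reshape(-1,3)
for z in (.184,.188): print(disc(w,z,.005,.031))
E
python3 go.py .5627 -.2132 .16 -30.1
```

```text
plate 24155 ((564.1588745117188, -212.5538330078125), (129.550048828125, 159.78173828125), 69.86087036132812)
(array([ 0.56159314, -0.21083841]), np.float64(0.029275878304266374), 189)
(array([ 0.56134643, -0.21222038]), np.float64(0.03021532499389227), 245)
t 5.47 pos [ 0.5633 -0.2121  0.1605] psi -29.98 tilt [ 3.0e-04 -1.1e-03 -1.0e+00] j7 [ 0.66  0.38 -0.47  1.61  0.18  1.2  -0.37] F [ 0.3  0.9 -2.3] grip 0.722 66.05766534805298
d [-0.0012, 0.0, 0.0005] turn [0.0008, 0.0008, 0.0021]
```

View pics/w3.png

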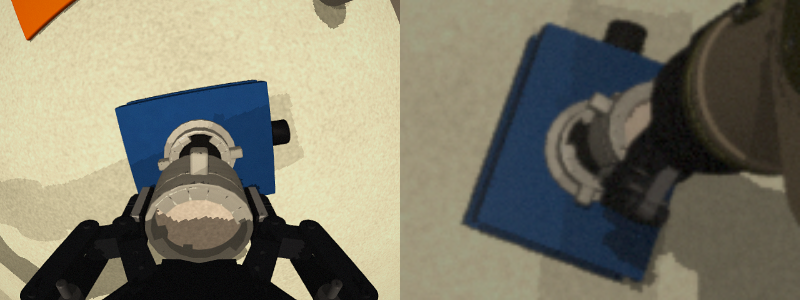

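The wrist view shows the mouth directly beneath and the plate fit agrees within about 1 mm. Lowering now.

Call:
{"name": "move_arm", "arguments": {"plan": [{"delta_pos":[-0.0005,0,0.02],"turn":[0,0,0],"fingers":0.6},{"delta_pos":[-0.0005,0,0.035],"turn":[0,0,0],"fingers":0.6},{"delta_pos":[-0.0005,0,0.045],"turn":[0,0,0],"fingers":0.6},{"delta_pos":[-0.0005,0,0.05],"turn":[0,0,0],"fingers":0.6},{"delta_pos":[-0.0005,0,0.055],"turn":[0,0,0],"fingers":0.6},{"delta_pos":[-0.0005,0,0.059],"turn":[0,0,0],"fingers":0.6},{"delta_pos":[-0.0005,0,0.062],"turn":[0,0,0],"fingers":0.6},{"delta_pos":[-0.0005,0,0.063],"turn":[0,0,0],"fingers":0.6},{"delta_pos":[-0.0005,0,0.063],"turn":[0,0,0],"fingers":0.6}]}}

```text
clock: 6.6
position: [0.5631, -0.2136, 0.0977]
ee_rot: [0.866, 0.499, -0.0, 0.001]
ft_force: [0.6, 0.1, -2.3]
grip_width: 0.717
grasp_force: 66.1
```

```bash
python3 go.py .5634 -.2128 .0955 -110.1
```

```text
t 6.6 pos [ 0.5631 -0.2136  0.0977] psi -30.08 tilt [ 6.0e-04 -1.2e-03 -1.0e+00] j7 [ 0.65  0.44 -0.45  1.67  0.21  1.08 -0.39] F [ 0.6  0.1 -2.3] grip 0.717 66.1048373579979
d [0.0009, -0.0001, 0.0022] turn [0.0015, -0.0002, 1.3966]
```

Call:
{"name": "move_arm", "arguments": {"plan": [{"delta_pos":[0.0005,0,0.001],"turn":[0,0,0],"fingers":0.6},{"delta_pos":[0.0005,0,0.002],"turn":[0,0,0],"fingers":0.6},{"delta_pos":[0.0005,0,0.0025],"turn":[0,0,0],"fingers":0.6},{"delta_pos":[0.0005,0,0.0025],"turn":[0,0,0],"fingers":0.6}]}}

```text
clock: 7.1
position: [0.5635, -0.2131, 0.0959]
ee_rot: [0.866, 0.499, 0.0, 0.001]
ft_force: [-2.1, 0.8, 4.8]
grip_width: 0.713
grasp_force: 66.9
```

```bash
python3 go.py .5634 -.2128 .0955 -110.1
```

```text
t 7.1 pos [ 0.5635 -0.2131  0.0959] psi -30.07 tilt [ 9.0e-04 -1.4e-03 -1.0e+00] j7 [ 0.65  0.44 -0.45  1.67  0.22  1.08 -0.39] F [-2.1  0.8  4.8] grip 0.713 66.8768459558487
d [0.0002, -0.0002, 0.0004] turn [0.0018, -0.0004, 1.3967]
```

Floor contact at the expected height. Turn clockwise (about tool +z).

To row units: 0.65 rad / 3.1416 = 0.2069.

Call:
{"name": "move_arm", "arguments": {"plan": [{"delta_pos":[0,0,0],"turn":[0,0,0.0414],"fingers":0.6},{"delta_pos":[0,0,0],"turn":[0,0,0.0828],"fingers":0.6},{"delta_pos":[0,0,0],"turn":[0,0,0.1241],"fingers":0.6},{"delta_pos":[0,0,0],"turn":[0,0,0.1655],"fingers":0.6},{"delta_pos":[0,0,0],"turn":[0,0,0.2069],"fingers":0.6},{"delta_pos":[0,0,0],"turn":[0,0,0.2483],"fingers":0.6},{"delta_pos":[0,0,0],"turn":[0,0,0.2897],"fingers":0.6},{"delta_pos":[0,0,0],"turn":[0,0,0.331],"fingers":0.6},{"delta_pos":[0,0,0],"turn":[0,0,0.3724],"fingers":0.6},{"delta_pos":[0,0,0],"turn":[0,0,0.4074],"fingers":0.6},{"delta_pos":[0,0,0],"turn":[0,0,0.4265],"fingers":0.6},{"delta_pos":[0,0,0],"turn":[0,0,0.4265],"fingers":0.6}]}}

```text
clock: 8.6
position: [0.5636, -0.2138, 0.0958]
ee_rot: [0.989, -0.147, 0.001, 0.001]
ft_force: [-1.8, -2.6, 4.3]
grip_width: 0.72
grasp_force: 66.6
```

```bash
python3 go.py .5634 -.2128 .0955 -110.1; python3 -c "
from h import *;print(get_obs()['torque'])"
```

```text
t 8.6 pos [ 0.5636 -0.2138  0.0958] psi -106.85 tilt [ 0.0014 -0.0023 -1.    ] j7 [ 0.46  0.41 -0.22  1.68  0.1   1.06 -1.65] F [-1.8 -2.6  4.3] grip 0.72 66.63647621870041
d [-0.0005, -0.001, 0.0003] turn [0.0017, -0.002, 0.0567]
[-0.34168447  0.41237188 -0.01878325]
```

To row units: 0.1 rad / 3.1416 = 0.0318.

Call:
{"name": "move_arm", "arguments": {"plan": [{"delta_pos":[0,0,0],"turn":[0,0,0.0095],"fingers":0.6},{"delta_pos":[0,0,0],"turn":[0,0,0.0191],"fingers":0.6},{"delta_pos":[0,0,0],"turn":[0,0,0.0255],"fingers":0.6},{"delta_pos":[0,0,0],"turn":[0,0,0.0318],"fingers":0.6},{"delta_pos":[0,0,0],"turn":[0,0,0.0318],"fingers":0.6}]}}

```text
clock: 9.22
position: [0.5638, -0.2136, 0.0958]
ee_rot: [0.981, -0.195, 0.001, 0.001]
ft_force: [-1.1, -1.8, 5.3]
grip_width: 0.719
grasp_force: 66.7
```

```bash
python3 go.py .5634 -.2128 .0955 -110.1
python3 - <<'E'
from wr import *
print(get_obs()['torque'])
W,I,ok=wcloud(); cv2.imwrite('pics/w4.png',I[...,::-1])
E
```

```text
t 9.22 pos [ 0.5638 -0.2136  0.0958] psi -112.49 tilt [ 0.0017 -0.0021 -1.    ] j7 [ 0.45  0.41 -0.2   1.68  0.09  1.06 -1.75] F [-1.1 -1.8  5.3] grip 0.719 66.7393733561039
d [-0.0006, -0.0006, 0.0003] turn [0.0014, -0.0023, -0.0416]
[-0.35123277  0.34150409  0.4827553 ]
```

View pics/w4.png

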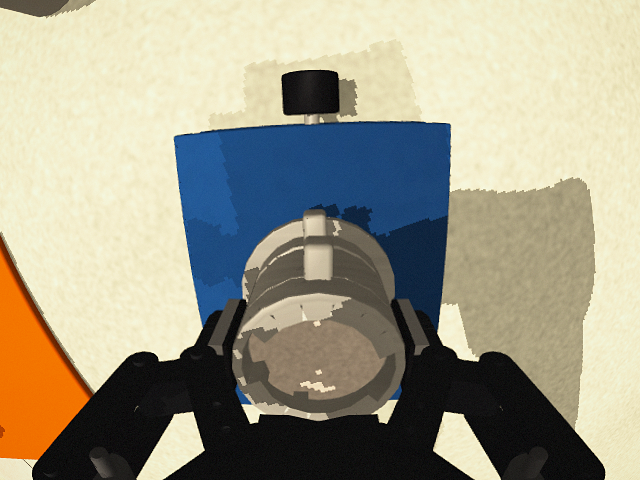

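The turn met its stop: the torque rose and the ears line up at (311,215) and (318,260). Release and rise.

To row units: 0.09 rad / 3.1416 = 0.0286.

Call:
{"name": "move_arm", "arguments": {"plan": [{"delta_pos":[0,0,0],"turn":[0,0,0.0286],"fingers":0.3},{"delta_pos":[0,0,0],"turn":[0,0,0.0223],"fingers":0},{"delta_pos":[0,0,0],"turn":[0,0,0.0191],"fingers":0},{"delta_pos":[0,0,0],"turn":[0,0,0.0191],"fingers":0},{"delta_pos":[0,0,0],"turn":[0,0,0.0191],"fingers":0},{"delta_pos":[0,0,-0.02],"turn":[0,0,0.0191],"fingers":0},{"delta_pos":[0,0,-0.06],"turn":[0,0,0.0191],"fingers":0},{"delta_pos":[0,0,-0.1],"turn":[0,0,0.0191],"fingers":0},{"delta_pos":[0,0,-0.12],"turn":[0,0,0.0191],"fingers":0},{"delta_pos":[0,0,-0.12],"turn":[0,0,0.0191],"fingers":0}]}}

```text
clock: 10.52
position: [0.5643, -0.2133, 0.2182]
ee_rot: [0.974, -0.225, 0.003, 0.001]
ft_force: [-0.4, -0.6, -0.7]
grip_width: 0.999
grasp_force: 0.0
```

```bash
python3 - <<'E'
from wr import *
W,I,ok=wcloud(); w=W[ok]; w=w[np.hypot(w[:,0]-.563,w[:,1]+.213)<.06]; C,R,n=disc(w,.125,.004,.031); print('rim',C,R,n, np.histogram(w[:,2],bins=np.arange(.05,.14,.004)))
d=w[:,:2]-C; r=np.hypot(*d.T)
for lo,hi in((.105,.12),(.066,.076)):
  m=(r>.035)&(r<.046)&(w[:,2]>lo)&(w[:,2]<hi); a=np.arctan2(d[m,1],d[m,0]); h=abs(a)<1.2; print('ear',lo,np.degrees(np.median(a[h])),h.sum(),np.degrees(np.angle(np.exp(2j*a[~h]).mean())/2),(~h).sum())
W=cloud(camera('top')); w=W[178:258,425:515].reshape(-1,3)
print('top rim',disc(w,.125,.005,.031))
w=W[215:278,170:235].reshape(-1,3); b=w[(w[:,2]>.053)&(w[:,2]<.066)&(np.hypot(w[:,0]-.508,w[:,1]-.291)<.04)]; print('cap',b.mean(0),axis(b[:,:2]))
E
python3 go.py .51 .294 .18 -36.8
```

```text
rim [ 0.56158438 -0.21459321] 0.03079426644827602 3135 (array([   0,  490, 6503, 1006,  120,   40,  162,  284,   54,   60,   65,
         65,   75,   69,  663, 3059,  314,  283, 3051,    2,    0,    0]), array([0.05 , 0.054, 0.058, 0.062, 0.066, 0.07 , 0.074, 0.078, 0.082,
       0.086, 0.09 , 0.094, 0.098, 0.102, 0.106, 0.11 , 0.114, 0.118,
       0.122, 0.126, 0.13 , 0.134, 0.138]))
ear 0.105 -26.467308571254573 224 -26.310632078354864 121
ear 0.066 -0.5220975395632553 64 89.18079259932011 2
top rim (array([ 0.55897178, -0.21463372]), np.float64(0.030348325772091095), 488)
cap [0.5082562  0.29251935 0.0592474 ] 53.46118194301749
t 10.62 pos [ 0.5631 -0.213   0.2151] psi -116.02 tilt [ 5.0e-04 -1.3e-03 -1.0e+00] j7 [ 0.45  0.3  -0.2   1.56  0.06  1.29 -1.79] F [ 0.3 -0.1 -0.1] grip 1.0 0.0
d [-0.2701, -0.4324, 0.0345] turn [0.0015, -0.0002, -1.3826]
```

```bash
cat > chk.py <<'E'
from wr import *
W,I,ok=wcloud(); T=cloud(camera('top'))
for n,w in(('wrist',W[ok]),('top',T[178:258,425:515].reshape(-1,3))):
    w=w[np.hypot(w[:,0]-.563,w[:,1]+.213)<.055]; C,R,_=disc(w,.125,.004,.031)
    q=w[(abs(w[:,2]-.125)<.005)]; A=np.c_[q[:,:2]-C,np.ones(len(q))]; pl=np.linalg.lstsq(A,q[:,2],rcond=None)[0]
    d=w[:,:2]-C; r=np.hypot(*d.T); m=(r>.034)&(r<.046)&(w[:,2]>.103)&(w[:,2]<.12); e=w[m][:,:2]; h=e[:,0]>C[0]
    v=e[h].mean(0)-e[~h].mean(0)
    print(n,'rim',C.round(4),'plane',pl.round(4),'ears',np.degrees(np.arctan2(v[1],v[0])).round(1),h.sum(),(~h).sum(),'mid',((e[h].mean(0)+e[~h].mean(0))/2).round(4))
m=(I[...,2].astype(int)>I[...,0]+25)&(abs(W[...,2]-.06)<.006)&ok
print('plate',cv2.minAreaRect((W[m][:,:2]*1000).astype(np.float32)))
cv2.imwrite('pics/chk.png',cv2.resize(I[100:340,160:480],(800,600),interpolation=cv2.INTER_CUBIC)[...,::-1])
E
python3 chk.py; python3 go.py .51 .294 .18 -36.8
```

```text
wrist rim [ 0.5616 -0.2146] plane [ 0.0013 -0.0005  0.1237] ears -26.8 251 119 mid [ 0.5616 -0.2143]
top rim [ 0.5589 -0.2145] plane [-0.001   0.0022  0.1242] ears nan 0 37 mid [nan nan]
plate ((564.0167846679688, -213.01919555664062), (129.84458923339844, 159.837890625), 69.92376708984375)
t 10.72 pos [ 0.5627 -0.2129  0.2142] psi -116.02 tilt [-1.e-03 -7.e-04 -1.e+00] j7 [ 0.45  0.31 -0.2   1.56  0.06  1.29 -1.79] F [ 0.8 -0.2 -0.3] grip 1.0 0.0
d [-0.2698, -0.4324, 0.0339] turn [0.0005, 0.0013, -1.3827]chk.py:7: RuntimeWarning: Mean of empty slice.
  v=e[h].mean(0)-e[~h].mean(0)
  ret = um.true_divide(
chk.py:8: RuntimeWarning: Mean of empty slice.
  print(n,'rim',C.round(4),'plane',pl.round(4),'ears',np.degrees(np.arctan2(v[1],v[0])).round(1),h.sum(),(~h).sum(),'mid',((e[h].mean(0)+e[~h].mean(0))/2).round(4))
```

View pics/chk.png

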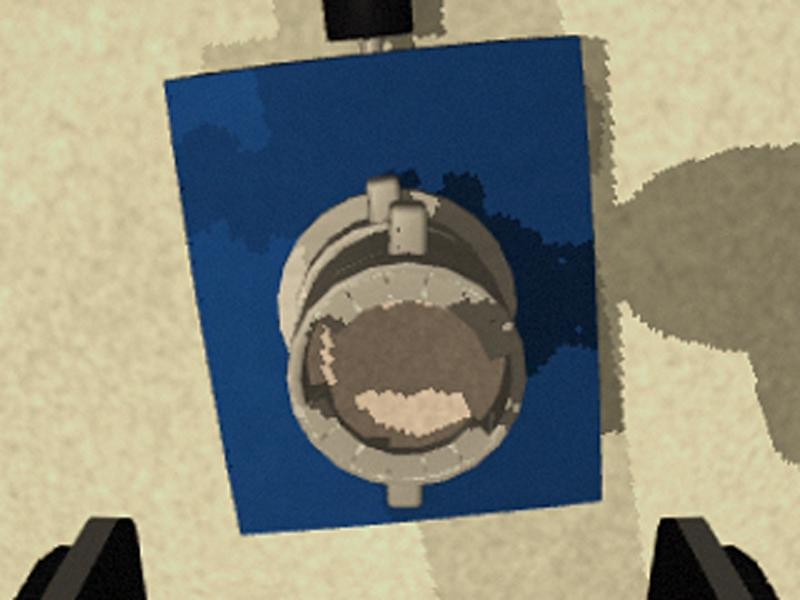

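The stage went about 6.5° past its stop and sits about 3 mm off centre, because my release turn pushed it. I'll regrip centred, turn it back and release cleanly.

Call:
{"name": "move_arm", "arguments": {"plan": [{"delta_pos":[0.001,0,0.05],"turn":[0,0,0],"fingers":0},{"delta_pos":[0.001,0,0.09],"turn":[0,0,0],"fingers":0},{"delta_pos":[0.001,0,0.11],"turn":[0,0,0],"fingers":0},{"delta_pos":[0.001,0,0.117],"turn":[0,0,0],"fingers":0},{"delta_pos":[0.001,0,0.117],"turn":[0,0,0],"fingers":0},{"delta_pos":[0.001,0,0.117],"turn":[0,0,0],"fingers":0}]}}

```text
clock: 11.48
position: [0.5648, -0.2138, 0.0992]
ee_rot: [0.974, -0.225, 0.001, 0.001]
ft_force: [-0.1, 0.9, -0.5]
grip_width: 1.002
grasp_force: 0.0
```

```bash
python3 go.py .5636 -.2131 .0965 -116
```

```text
t 11.47 pos [ 0.5648 -0.2138  0.0992] psi -116.03 tilt [ 0.002  -0.0017 -1.    ] j7 [ 0.44  0.41 -0.19  1.67  0.09  1.06 -1.8 ] F [-0.1  0.9 -0.5] grip 1.002 0.0
d [-0.0014, -0.0002, 0.0027] turn [0.0007, -0.0025, -0.0005]
```

To row units: -0.11 rad / 3.1416 = -0.035.

Call:
{"name": "move_arm", "arguments": {"plan": [{"delta_pos":[-0.001,0,0.001],"turn":[0,0,0],"fingers":0.6},{"delta_pos":[-0.001,0,0.001],"turn":[0,0,0],"fingers":0.6},{"delta_pos":[-0.001,0,0.001],"turn":[0,0,0],"fingers":0.6},{"delta_pos":[-0.001,0,0.001],"turn":[0,0,0],"fingers":0.6},{"delta_pos":[-0.001,0,0.001],"turn":[0,0,0],"fingers":0.6},{"delta_pos":[-0.001,0,0.001],"turn":[0,0,-0.0191],"fingers":0.6},{"delta_pos":[-0.001,0,0.001],"turn":[0,0,-0.035],"fingers":0.6},{"delta_pos":[-0.001,0,0.001],"turn":[0,0,-0.035],"fingers":0.6},{"delta_pos":[-0.001,0,0.001],"turn":[0,0,-0.035],"fingers":0.6}], "force": 40}}

```text
clock: 12.6
position: [0.5632, -0.2143, 0.0983]
ee_rot: [0.985, -0.172, 0.001, 0.001]
ft_force: [-3.5, -2.3, 6.2]
grip_width: 0.72
grasp_force: 42.9
```

```bash
python3 go.py .5636 -.2131 .0965 -109.7;python3 -c "
from h import *;print(get_obs()['torque'])"
```

```text
t 12.6 pos [ 0.5632 -0.2143  0.0983] psi -109.79 tilt [ 0.0011 -0.0026 -1.    ] j7 [ 0.46  0.41 -0.21  1.68  0.1   1.06 -1.7 ] F [-3.5 -2.3  6.2] grip 0.72 42.900890707969666
d [-0.0, -0.0013, 0.0018] turn [0.002, -0.0019, -0.0015]
[-0.30912752  0.75620562 -0.07362468]
```

Call:
{"name": "move_arm", "arguments": {"plan": [{"delta_pos":[0,0,0],"turn":[0,0,0],"fingers":0.3},{"delta_pos":[0,0,0],"turn":[0,0,0],"fingers":0},{"delta_pos":[0,0,0],"turn":[0,0,0],"fingers":0},{"delta_pos":[0,0,0],"turn":[0,0,0],"fingers":0},{"delta_pos":[0,0,-0.03],"turn":[0,0,0],"fingers":0},{"delta_pos":[0,0,-0.08],"turn":[0,0,0],"fingers":0},{"delta_pos":[0,0,-0.115],"turn":[0,0,0],"fingers":0},{"delta_pos":[0,0,-0.117],"turn":[0,0,0],"fingers":0},{"delta_pos":[0,0,-0.117],"turn":[0,0,0],"fingers":0},{"delta_pos":[0,0,-0.117],"turn":[0,0,0],"fingers":0}]}}

```text
clock: 13.85
position: [0.5626, -0.2129, 0.2127]
ee_rot: [0.985, -0.171, -0.001, 0.0]
ft_force: [0.5, -0.1, -1.4]
grip_width: 1.0
grasp_force: 0.0
```

```bash
python3 chk.py 2>/dev/null; python3 go.py .51 .294 .18 -36.8 .54 .04 .2 -75
```

```text
wrist rim [ 0.5614 -0.2145] plane [ 0.0023 -0.0016  0.1237] ears -20.5 265 116 mid [ 0.5614 -0.2143]
top rim [ 0.5568 -0.2141] plane [0.0002 0.0027 0.1241] ears -18.4 10 30 mid [ 0.5599 -0.2127]
plate ((564.1168212890625, -213.13223266601562), (129.72503662109375, 159.77662658691406), 69.80359649658203)
t 13.95 pos [ 0.5628 -0.2129  0.213 ] psi -109.72 tilt [-1.2e-03 -6.0e-04 -1.0e+00] j7 [ 0.46  0.31 -0.22  1.56  0.07  1.28 -1.68] F [0.1 0.2 0.4] grip 1.002 0.0
d [-0.2207, -0.4594, 0.0327] turn [0.0003, 0.0015, -1.2727]
d [-0.1068, -0.2304, 0.0129] turn [0.0007, 0.0012, -0.606]
```

To row units: -1.272 rad / 3.1416 = -0.4049.

Call:
{"name": "move_arm", "arguments": {"plan": [{"delta_pos":[-0.022,-0.046,0.003],"turn":[0,0,-0.0382],"fingers":0},{"delta_pos":[-0.044,-0.092,0.006],"turn":[0,0,-0.0796],"fingers":0},{"delta_pos":[-0.066,-0.138,0.009],"turn":[0,0,-0.121],"fingers":0},{"delta_pos":[-0.088,-0.184,0.012],"turn":[0,0,-0.1592],"fingers":0},{"delta_pos":[-0.11,-0.23,0.015],"turn":[0,0,-0.2005],"fingers":0},{"delta_pos":[-0.132,-0.276,0.018],"turn":[0,0,-0.2419],"fingers":0},{"delta_pos":[-0.154,-0.322,0.021],"turn":[0,0,-0.2833],"fingers":0},{"delta_pos":[-0.176,-0.368,0.024],"turn":[0,0,-0.3247],"fingers":0},{"delta_pos":[-0.198,-0.414,0.027],"turn":[0,0,-0.3661],"fingers":0},{"delta_pos":[-0.221,-0.459,0.03],"turn":[0,0,-0.4049],"fingers":0},{"delta_pos":[-0.221,-0.459,0.033],"turn":[0,0,-0.4049],"fingers":0},{"delta_pos":[-0.221,-0.459,0.033],"turn":[0,0,-0.4049],"fingers":0}]}}

```text
clock: 15.45
position: [0.51, 0.2929, 0.1796]
ee_rot: [0.894, 0.447, -0.001, 0.001]
ft_force: [0.8, -0.7, 0.3]
grip_width: 1.003
grasp_force: 0.0
```

```bash
python3 - <<'E'
from wr import *
S={n:camera(n) for n in('top','scene')}
for n,s in(('top',(slice(170,262),slice(420,520))),('scene',(slice(230,350),slice(200,310)))):
    w=cloud(S[n])[s].reshape(-1,3); w=w[np.hypot(w[:,0]-.563,w[:,1]+.214)<.055]
    C,R,k=disc(w,.125,.004,.031); d=w[:,:2]-C; r=np.hypot(*d.T); m=(r>.034)&(r<.046)&(w[:,2]>.1)&(w[:,2]<.12); a=np.arctan2(d[m,1],d[m,0]); 
    print(n,C,R,k,'ears',np.degrees(np.angle(np.exp(2j*a).mean())/2),m.sum())
W,I,ok=wcloud(); w=W[ok]; w=w[np.hypot(w[:,0]-.51,w[:,1]-.293)<.045]; C,R,k=disc(w,.0355,.005,.031); b=w[(w[:,2]>.056)&(w[:,2]<.066)]
print('cap wrist',C,R,'bar',b.mean(0),axis(b[:,:2]),cv2.minAreaRect((b[:,:2]*1000).astype(np.float32)))
E
python3 go.py .5095 .2935 .052 -36.8
```

```text
top [ 0.55917215 -0.21463911] 0.030417129891362076 482 ears -20.391100072826436 72
scene [ 0.56130063 -0.21596783] 0.030701292978368037 359 ears -21.212851374311683 46
cap wrist [0.51093347 0.29500059] 0.030713220434283223 bar [0.51165373 0.29599193 0.05939458] 53.485166072719366 ((510.8377685546875, 295.1755065917969), (53.639591217041016, 11.449907302856445), 53.20631790161133)
t 15.6 pos [0.5107 0.2921 0.1804] psi -36.98 tilt [ 6.0e-04 -1.9e-03 -1.0e+00] j7 [-0.07  0.37 -0.65  1.61  0.23  1.24 -1.41] F [-0.5 -0.2 -1.1] grip 0.998 0.0
d [0.0005, -0.002, 0.1284] turn [0.0016, 0.0012, -0.0032]
```

Call:
{"name": "move_arm", "arguments": {"plan": [{"delta_pos":[0.001,-0.001,0.05],"turn":[0,0,0],"fingers":0.3},{"delta_pos":[0.001,-0.001,0.1],"turn":[0,0,0],"fingers":0.3},{"delta_pos":[0.001,-0.001,0.12],"turn":[0,0,0],"fingers":0.3},{"delta_pos":[0.001,-0.001,0.127],"turn":[0,0,0],"fingers":0.3},{"delta_pos":[0.001,-0.001,0.129],"turn":[0,0,0],"fingers":0.3},{"delta_pos":[0.001,-0.001,0.129],"turn":[0,0,0],"fingers":0.3}]}}

```text
clock: 16.35
position: [0.5108, 0.2953, 0.0529]
ee_rot: [0.894, 0.447, 0.001, 0.001]
ft_force: [-0.0, -0.1, 0.6]
grip_width: 0.699
grasp_force: 0.0
```

```bash
python3 go.py .510 .2943 .050 -36.8
```

```text
t 16.35 pos [0.5108 0.2953 0.0529] psi -36.85 tilt [ 2.5e-03 -3.0e-04 -1.0e+00] j7 [-0.11  0.51 -0.61  1.73  0.34  1.01 -1.49] F [-0.  -0.1  0.6] grip 0.699 0.0
d [-0.0012, -0.0, 0.0029] turn [0.0022, -0.0013, -0.0009]
```

Call:
{"name": "move_arm", "arguments": {"plan": [{"delta_pos":[0,0,0.002],"turn":[0,0,0],"fingers":1},{"delta_pos":[0,0,0.002],"turn":[0,0,0],"fingers":1},{"delta_pos":[0,0,0.002],"turn":[0,0,0],"fingers":1},{"delta_pos":[0,0,0.002],"turn":[0,0,0],"fingers":1},{"delta_pos":[0,0,0.002],"turn":[0,0,0],"fingers":1},{"delta_pos":[0,0,0.002],"turn":[0,0,0],"fingers":1},{"delta_pos":[0,0,0.002],"turn":[0,0,0],"fingers":1}], "force": 60}}

```text
clock: 17.23
position: [0.5103, 0.2949, 0.0499]
ee_rot: [0.894, 0.447, 0.0, 0.001]
ft_force: [-0.4, -1.6, 6.4]
grip_width: 0.127
grasp_force: 59.4
```

```bash
python3 go.py .510 .2943 .19 -36.8
```

```text
t 17.23 pos [0.5103 0.2949 0.0499] psi -36.85 tilt [ 0.0012 -0.001  -1.    ] j7 [-0.11  0.51 -0.61  1.73  0.34  1.01 -1.49] F [-0.4 -1.6  6.4] grip 0.127 59.3891841173172
d [-0.0007, 0.0004, -0.1401] turn [0.0015, 0.0001, -0.0008]
```

Call:
{"name": "move_arm", "arguments": {"plan": [{"delta_pos":[0,0,-0.03],"turn":[0,0,0],"fingers":1},{"delta_pos":[0,0,-0.08],"turn":[0,0,0],"fingers":1},{"delta_pos":[0,0,-0.13],"turn":[0,0,0],"fingers":1},{"delta_pos":[0,0,-0.16],"turn":[0,0,0],"fingers":1},{"delta_pos":[0,0,-0.16],"turn":[0,0,0],"fingers":1},{"delta_pos":[0,0,-0.16],"turn":[0,0,0],"fingers":1}]}}

```text
clock: 17.98
position: [0.5093, 0.2945, 0.208]
ee_rot: [0.894, 0.447, -0.001, 0.001]
ft_force: [0.5, 0.3, -0.6]
grip_width: 0.125
grasp_force: 58.7
```

```bash
python3 - <<'E'
from wr import *
W,I,ok=wcloud(); o=get_obs(); P=(W-o['position'])@Ro.from_quat(o['ee_rot']).as_matrix()
m=(np.hypot(P[...,0],P[...,1])<.04)&(P[...,2]>.005)&(P[...,2]<.03)&ok; q=P[m]; print(len(q),np.histogram(q[:,2],bins=np.arange(.005,.031,.002))[0]); print(disc(q,.0145,.004,.031))
cv2.imwrite('pics/w5.png',I[...,::-1])
E
python3 go.py .561 -.2142 .205 -30.4
```

```text
6531 [ 134   71   55   38 2616 3109  160  155  160   33    0    0]
(array([0.00089908, 0.00030863]), np.float64(0.030680081363162325), 5896)
t 18.02 pos [0.5092 0.2944 0.2077] psi -36.84 tilt [-0.0019 -0.0026 -1.    ] j7 [-0.06  0.35 -0.66  1.58  0.22  1.29 -1.4 ] F [-0.3 -0.3 -2.6] grip 0.126 58.68766129016876
d [-0.376, 0.3464, 0.0039] turn [-0.0002, 0.0032, -0.1124]
```

View pics/w5.png

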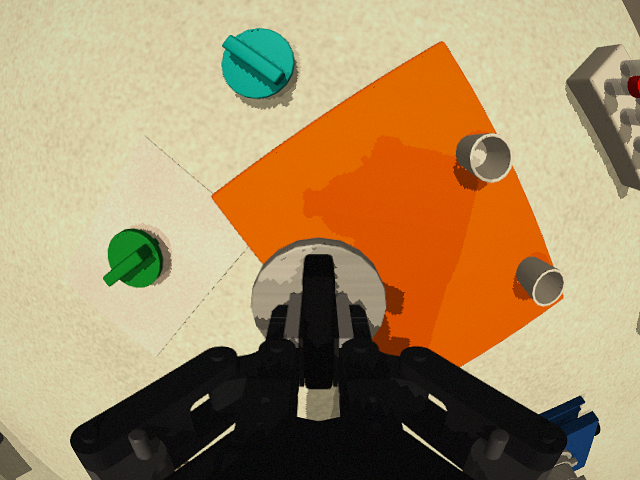

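The cap (foreground, bar end at (318,260)) is held upright and centred. Moving over the stage.

To row units: -0.11 rad / 3.1416 = -0.035.

Call:
{"name": "move_arm", "arguments": {"plan": [{"delta_pos":[-0.038,0.035,0],"turn":[0,0,-0.0032],"fingers":1},{"delta_pos":[-0.075,0.069,0],"turn":[0,0,-0.0064],"fingers":1},{"delta_pos":[-0.113,0.104,0],"turn":[0,0,-0.0095],"fingers":1},{"delta_pos":[-0.15,0.138,0],"turn":[0,0,-0.0127],"fingers":1},{"delta_pos":[-0.188,0.173,0],"turn":[0,0,-0.0159],"fingers":1},{"delta_pos":[-0.226,0.208,0],"turn":[0,0,-0.0191],"fingers":1},{"delta_pos":[-0.263,0.242,0],"turn":[0,0,-0.0223],"fingers":1},{"delta_pos":[-0.3,0.277,0],"turn":[0,0,-0.0286],"fingers":1},{"delta_pos":[-0.338,0.312,0],"turn":[0,0,-0.035],"fingers":1},{"delta_pos":[-0.3765,0.347,0.002],"turn":[0,0.0006,-0.035],"fingers":1},{"delta_pos":[-0.3765,0.347,0.002],"turn":[0,0.0006,-0.035],"fingers":1},{"delta_pos":[-0.3765,0.347,0.002],"turn":[0,0.0006,-0.035],"fingers":1}]}}

```text
clock: 19.52
position: [0.5614, -0.2137, 0.2067]
ee_rot: [0.868, 0.496, 0.0, -0.001]
ft_force: [-0.3, -0.2, -1.4]
grip_width: 0.125
grasp_force: 58.8
```

```bash
python3 - <<'E'
from wr import *
W,I,ok=wcloud(); w=W[ok]; w=w[np.hypot(w[:,0]-.562,w[:,1]+.214)<.05]; print(np.histogram(w[:,2],bins=np.arange(.1,.2,.006))[0])
print('rim',disc(w,.125,.004,.031)); print('capdisc',disc(w,.19,.006,.031))
E
python3 go.py .561 -.2148 .152 -30.5
```

```text
[ 183 1215  634  910  868    0    0    0    0    0    0    0    0   74
  539 5674]
rim (array([ 0.56141344, -0.21386398]), np.float64(0.030573078633260566), 1683)
capdisc (array([ 0.56202954, -0.21293199]), np.float64(0.030651634973568185), 6213)
t 19.57 pos [ 0.5617 -0.2129  0.2071] psi -30.45 tilt [ 2.0e-04  1.7e-03 -1.0e+00] j7 [ 0.61  0.33 -0.39  1.56  0.13  1.28 -0.34] F [ 0.5 -0.1 -0.7] grip 0.124 58.7606942653656
d [-0.002, 0.0004, 0.0551] turn [-0.0007, -0.0016, 0.0008]
```

Call:
{"name": "move_arm", "arguments": {"plan": [{"delta_pos":[-0.0012,0,0.02],"turn":[0,0,0],"fingers":1},{"delta_pos":[-0.0012,0,0.032],"turn":[0,0,0],"fingers":1},{"delta_pos":[-0.0012,0,0.04],"turn":[0,0,0],"fingers":1},{"delta_pos":[-0.0012,0,0.045],"turn":[0,0,0],"fingers":1},{"delta_pos":[-0.0012,0,0.049],"turn":[0,0,0],"fingers":1},{"delta_pos":[-0.0012,0,0.052],"turn":[0,0,0],"fingers":1},{"delta_pos":[-0.0012,0,0.054],"turn":[0,0,0],"fingers":1},{"delta_pos":[-0.0012,0,0.055],"turn":[0,0,0],"fingers":1},{"delta_pos":[-0.0012,0,0.055],"turn":[0,0,0],"fingers":1}]}}

```text
clock: 20.7
position: [0.5613, -0.2154, 0.1532]
ee_rot: [0.868, 0.496, 0.001, 0.0]
ft_force: [-0.2, -0.5, -0.9]
grip_width: 0.127
grasp_force: 58.8
```

```bash
python3 go.py .561 -.2148 .151 -30.5
```

```text
t 20.7 pos [ 0.5613 -0.2154  0.1532] psi -30.54 tilt [ 1.7e-03  4.0e-04 -1.0e+00] j7 [ 0.6   0.37 -0.39  1.62  0.15  1.18 -0.35] F [-0.2 -0.5 -0.9] grip 0.127 58.813878893852234
d [0.0004, -0.0006, 0.0022] turn [0.0012, -0.0012, -0.0007]
```

Call:
{"name": "move_arm", "arguments": {"plan": [{"delta_pos":[0,0,0.001],"turn":[0,0,0],"fingers":1},{"delta_pos":[0,0,0.002],"turn":[0,0,0],"fingers":1},{"delta_pos":[0,0,0.0025],"turn":[0,0,0],"fingers":1},{"delta_pos":[0,0,0.0025],"turn":[0,0,0],"fingers":1}]}}

```text
clock: 21.2
position: [0.5614, -0.2154, 0.1509]
ee_rot: [0.868, 0.496, 0.001, 0.0]
ft_force: [-2.3, 0.5, 0.2]
grip_width: 0.129
grasp_force: 59.2
```

```bash
python3 go.py .561 -.2148 .151 -30.5
```

```text
t 21.2 pos [ 0.5614 -0.2154  0.1509] psi -30.54 tilt [ 1.8e-03  3.0e-04 -1.0e+00] j7 [ 0.6   0.37 -0.39  1.63  0.15  1.17 -0.35] F [-2.3  0.5  0.2] grip 0.129 59.23998713493347
d [0.0003, -0.0006, -0.0001] turn [0.0014, -0.0012, -0.0007]
```

To row units: 1.17 rad / 3.1416 = 0.3724.

Call:
{"name": "move_arm", "arguments": {"plan": [{"delta_pos":[0,0,0.0005],"turn":[0,0,0.0414],"fingers":1},{"delta_pos":[0,0,0.0005],"turn":[0,0,0.0828],"fingers":1},{"delta_pos":[0,0,0.0005],"turn":[0,0,0.1241],"fingers":1},{"delta_pos":[0,0,0.0005],"turn":[0,0,0.1655],"fingers":1},{"delta_pos":[0,0,0.0005],"turn":[0,0,0.2069],"fingers":1},{"delta_pos":[0,0,0.0005],"turn":[0,0,0.2483],"fingers":1},{"delta_pos":[0,0,0.0005],"turn":[0,0,0.2897],"fingers":1},{"delta_pos":[0,0,0.0005],"turn":[0,0,0.331],"fingers":1},{"delta_pos":[0,0,0.0005],"turn":[0,0,0.3724],"fingers":1},{"delta_pos":[0,0,0.0005],"turn":[0,0,0.4074],"fingers":1},{"delta_pos":[0,0,0.0005],"turn":[0,0,0.4329],"fingers":1},{"delta_pos":[0,0,0.0005],"turn":[0,0,0.4329],"fingers":1}]}}

```text
clock: 22.7
position: [0.5618, -0.2159, 0.1509]
ee_rot: [0.987, -0.16, 0.002, 0.0]
ft_force: [-0.1, -2.0, 5.0]
grip_width: 0.122
grasp_force: 59.6
```

```bash
python3 go.py .561 -.2148 .151 -110.3; python3 -c "
from h import *;print(get_obs()['torque'])"
```

```text
t 22.7 pos [ 0.5618 -0.2159  0.1509] psi -108.45 tilt [ 3.e-03 -6.e-04 -1.e+00] j7 [ 0.44  0.35 -0.18  1.63  0.07  1.16 -1.65] F [-0.1 -2.   5. ] grip 0.122 59.64280843734741
d [-0.0011, -0.0008, -0.0001] turn [-0.0005, -0.003, 0.0324]
[-0.40822881  0.10700533  0.00727091]
```

To row units: 0.03 rad / 3.1416 = 0.0095.

Call:
{"name": "move_arm", "arguments": {"plan": [{"delta_pos":[0,0,0],"turn":[0,0,0.0095],"fingers":1},{"delta_pos":[0,0,0],"turn":[0,0,0.0095],"fingers":1},{"delta_pos":[0,0,0],"turn":[0,0,0.0095],"fingers":1}]}}

```text
clock: 23.08
position: [0.5617, -0.2158, 0.1508]
ee_rot: [0.985, -0.175, 0.001, -0.0]
ft_force: [-1.0, -1.1, 6.1]
grip_width: 0.123
grasp_force: 59.8
```

```bash
python3 go.py .561 -.2148 .151 -110.3
python3 - <<'E'
from wr import *
print(get_obs()['torque'])
W,I,ok=wcloud(); w=W[ok]; w=w[np.hypot(w[:,0]-.562,w[:,1]+.214)<.055]
C,R,k=disc(w,.1365,.004,.031); print('cap disc',C,R,k)
d=w[:,:2]-C; r=np.hypot(*d.T)
for lo,hi in((.106,.12),(.062,.075)):
    m=(r>.034)&(r<.046)&(w[:,2]>lo)&(w[:,2]<hi); a=np.degrees(np.arctan2(d[m,1],d[m,0])); h=abs(a)<60; print('ear',lo,np.median(a[h]),h.sum())
w=cloud(camera('scene'))[230:350,200:310].reshape(-1,3); w=w[np.hypot(w[:,0]-.563,w[:,1]+.214)<.055]
C=np.array([.5613,-.216]); d=w[:,:2]-C; r=np.hypot(*d.T); m=(r>.034)&(r<.046)&(w[:,2]>.1)&(w[:,2]<.12); a=np.degrees(np.arctan2(d[m,1],d[m,0])); print('scene ears',np.median(a),m.sum())
E
```

```text
t 23.07 pos [ 0.5617 -0.2158  0.1508] psi -110.11 tilt [ 2.9e-03 -3.0e-04 -1.0e+00] j7 [ 0.44  0.35 -0.18  1.63  0.07  1.16 -1.68] F [-1.  -1.1  6.1] grip 0.123 59.80138421058655
d [-0.001, -0.0007, -0.0002] turn [-0.0007, -0.0028, 0.0033]
[-0.32039644  0.13479565 -0.06015076]
cap disc [ 0.56245242 -0.21566897] 0.030696085205711036 5854
ear 0.106 -20.635970151546534 374
ear 0.062 13.748859367816245 964
scene ears -22.95658567005065 42
```

All angles agree to within about 2°. Release and rise.

Call:
{"name": "move_arm", "arguments": {"plan": [{"delta_pos":[0,0,0],"turn":[0,0,0],"fingers":0.7},{"delta_pos":[0,0,0],"turn":[0,0,0],"fingers":0.4},{"delta_pos":[0,0,0],"turn":[0,0,0],"fingers":0.4},{"delta_pos":[0,0,0],"turn":[0,0,0],"fingers":0.4},{"delta_pos":[0,0,-0.03],"turn":[0,0,0],"fingers":0.4},{"delta_pos":[0,0,-0.08],"turn":[0,0,0],"fingers":0.4},{"delta_pos":[0,0.04,-0.1],"turn":[0,0,0],"fingers":0.4},{"delta_pos":[0,0.1,-0.1],"turn":[0,0,0],"fingers":0.4},{"delta_pos":[0,0.16,-0.1],"turn":[0,0,0],"fingers":0.4},{"delta_pos":[0,0.16,-0.1],"turn":[0,0,0],"fingers":0.4},{"delta_pos":[0,0.16,-0.1],"turn":[0,0,0],"fingers":0.4}]}}

```text
clock: 24.55
position: [0.5062, -0.3651, 0.2498]
ee_rot: [0.985, -0.175, 0.001, -0.001]
ft_force: [0.6, 0.1, 1.1]
grip_width: 0.596
grasp_force: 0.0
```

```bash
python3 go.py .561 -.2148 .151 -110.3
python3 - <<'E'
from wr import *
S={n:camera(n) for n in('top','scene')}
for n,s in(('top',(slice(170,262),slice(420,520))),('scene',(slice(210,350),slice(200,310)))):
    w=cloud(S[n])[s].reshape(-1,3); w=w[np.hypot(w[:,0]-.563,w[:,1]+.214)<.055]
    C,R,k=disc(w,.1365,.004,.031); d=w[:,:2]-C; r=np.hypot(*d.T); m=(r>.034)&(r<.046)&(w[:,2]>.1)&(w[:,2]<.12); a=np.arctan2(d[m,1],d[m,0]); b=w[(w[:,2]>.157)&(w[:,2]<.167)]
    print(n,C,R,k,'ears',np.degrees(np.angle(np.exp(2j*a).mean())/2),m.sum(),'bar',b.mean(0),cv2.minAreaRect((b[:,:2]*1000).astype(np.float32)), 'disc z',np.median(w[abs(w[:,2]-.1365)<.006][:,2]))
cv2.imwrite('pics/end.png',np.hstack([cv2.resize(S['top']['color'][158:278,410:530],(400,400)),cv2.resize(S['scene']['color'][230:360,190:320],(400,400))])[...,::-1])
E
```

```text
t 24.55 pos [ 0.5062 -0.3651  0.2498] psi -110.17 tilt [ 0.0017  0.0012 -1.    ] j7 [ 0.62  0.33 -0.09  1.45  0.03  1.36 -1.39] F [0.6 0.1 1.1] grip 0.596 0.0
d [-0.0005, -0.1598, 0.0991] turn [-0.0017, -0.0012, 0.0022]
top [ 0.56009322 -0.21587469] 0.030340726740551424 706 ears -22.378874580612585 66 bar [ 0.55975789 -0.21530511  0.16057421] ((560.05712890625, -215.96633911132812), (12.809612274169922, 53.886173248291016), 69.97994232177734) disc z 0.13598767074620635
scene [ 0.56245365 -0.21717576] 0.030525808708167405 467 ears -21.48848771941278 39 bar [ 0.56385781 -0.21824245  0.1603027 ] ((563.2672119140625, -217.79624938964844), (12.548676490783691, 56.250675201416016), 70.48126983642578) disc z 0.1355334362691211
```

View pics/end.png

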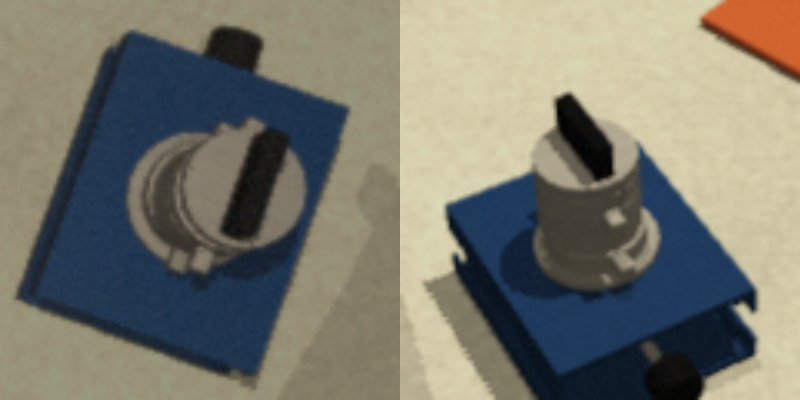

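Top and scene views show the bar and both pairs of ears parallel, and all heights match a seated stack. The arm is clear, so I hand in.

```bash
python3 -c "
from workcell import hand_in; print(hand_in())"
```

```text
the job is handed in; nothing more can be done
None
```

The filter stage and cap are assembled on the jack, and I handed the job in at about 25 s. The hand-in gave no verdict. In the last camera check, both parts sat at seated height, ears and bar lined up within about 2.5°, and the holder was standing free. The stage measured about 2.7 mm off the jack's centre (limit 4 mm), and the cups were not touched.

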